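# Shim and fasten the draw screw of an angle fixture

### The job

Pull the fixture's spring-loaded captive screw out of its sloping plate and turn it clockwise just far enough onto its thread that it stays out by itself when let go. Then slide the thick slotted shim sideways onto the exposed stem, flat on the shim already there and fully home, with its slot facing well away from (at least a right angle to) the fitted shim's slot, and drive the screw clockwise to its stop so that its head clamps the shims. Leave the thin shim and the loose tools lying where they are.

Things in the scene. Friction and masses are not known exactly. Their poses are not given: they have to be found in the camera images.
- seat: the fixture's sloping steel plate, 110 x 110 x 14 mm, fixed on a grey base 150 x 120 mm; slopes 30 degrees, low edge towards the robot. Origin: centre of its upper face on the screw's axis, 95 mm above the bench; x points up the slope, y level to the left, z is the outward normal and the screw's axis. A barrel of radius 36 mm hangs under it
- shim_seat (a point): point on the screw's axis 8 mm above the plate, on top of the fitted shim: where the thick shim's origin belongs
- screw_lift (a joint): how far the captive screw is pulled out along the seat's z (m): 0 = in, 0.030 = stop; its whole head rises by this much. A spring draws it in with 8 N at 0, 14 N when out. At 0 the flange's underside stands 12 mm above the plate (4 mm above the fitted shim). From 0.024 on its lug clears the start of the thread and it can be turned
- screw_turn (a joint): turn of the screw (rad), clockwise seen from above the head is positive; stop at 2.0. At 0 the wing's length lies along the seat's y. Passes 0.07 only while pulled out 0.024 or more. From 0.35 to 0.7 it stays out at 0.024 on a level landing; beyond, the thread lets it in 12.3 mm per rad, to 0.008 or until the flange meets the shims (0.012). Stiff (0.3 N m): stays where left
- screw_grip (a point): point on the screw's axis in its wing grip (46 mm long, 16 mm thick, 34 mm high), 28 mm above the underside of the round flange (36 mm diameter, 6 mm thick) that carries the wing; the wing spans from 22 mm below to 12 mm above this point. The stem under the flange is 14 mm in diameter
- fitted_shim (a joint): direction of the fitted shim, an 8 mm thick slotted disc, 70 mm in diameter, with a flat neck opposite its slot and no upright tab, captive round the stem flat on the plate; rad about the seat's z: 0 = slot opens straight down the slope (seat -x), positive turns the slot counter-clockwise seen from above. It turns stiffly
- fitted_mouth (a point): middle of the slot's mouth of the fitted shim, 33 mm from the screw's axis
- thick_shim: thick slotted shim: loose steel disc 70 mm in diameter, 16 mm thick, with a 20 mm wide slot open to its -x edge (mouth slightly flared) and ending 8.5 mm beyond the disc's centre, and at +x a neck (to x = 66 mm) with an upright tab. Origin: centre of the disc's underside, where the stem belongs; z up. 0.2 to 0.4 kg
- thick_tab (a point): in the thick shim's upright tab (16 mm along x, 20 mm wide along y, from the plate up to 46 mm above the underside), at x = 58 mm, 31 mm above the underside: the place to grip, across y
- thick_mouth (a point): middle of the slot's mouth of the thick shim, at x = -33 mm, 8 mm above the underside
- thin_shim: thin slotted shim, same outline but 8 mm thick with the tab's top at 38 mm: not wanted, leave it. Origin as for the thick shim
- round_slug: sawn steel slug standing, 54 mm diameter, 50 mm high; bystander, origin under its centre
- slot_block: slotted guide block 66 x 48 x 30 mm; bystander
- half_round_bit: half-round bit 76 x 26 x 20 mm lying; bystander
- collet_chuck: collet chuck 252 x 80 x 71 mm lying along its x; bystander
- drill_stub: stub of a drill 63 x 27 x 25 mm; bystander
- shell_mill: brown shell mill standing, 39 mm diameter, 46 mm high; bystander
Not all that is in view belongs to the job. There is more than one size of the part that bears seat; the job needs the larger.

How it is judged (in metres and radians):
On the way, in this order (a step that is already met when the one before it is completed fails the run):
1. the screw is pulled out and turned onto its thread, and stays out by itself, let go (value of joint screw_lift above 0.02 m and value of joint screw_turn above 0.25 rad and contact force between the fingers and seat below 0.3 N), for 0.2 s.
2. the thick shim is on the stem under the screw's head, screw still out (distance between thick_shim and shim_seat below 0.01 m and angle between the z axis of thick_shim and the z axis of seat, either way round below 0.12 rad and value of joint screw_lift above 0.014 m and value of joint screw_turn below 1.7 rad), for 0.2 s.
At the end, for the whole second after the job is handed in: Screw turned at least 1.85 rad, flange resting on the thick shim (screw_lift 10.5 to 13.5 mm); thick shim at rest with its origin within 8 mm of shim_seat, flat within 0.06 rad, its slot mouth at least 45 mm from the fitted shim's (slots about a right angle or more apart) (value of joint screw_turn above 1.85 rad and value of joint screw_lift between 0.0105 and 0.0135 m and distance between thick_shim and shim_seat below 0.008 m and angle between the z axis of thick_shim and the z axis of seat, either way round below 0.06 rad and distance between thick_mouth and fitted_mouth above 0.045 m and linear speed of thick_shim below 0.02 m/s); the robot touches nothing.
It fails at once if the thin shim or a loose bystander is moved by more than 25 mm (distance of any of thin_shim, round_slug, slot_block, half_round_bit, collet_chuck, drill_stub, shell_mill from where it was at the start of the episode above 0.025 m).
It also fails if it takes over 61 s, if anything falls off the work surface, if the arm or the gripper's body presses on something with over 40 N, if the wrist force passes 120 N, or if a joint passes its speed limit or range.

### The arm

A 7-joint arm with a two-finger parallel gripper is mounted at the origin on a cart in front of the work surface, level with it; the furniture and walls round the work are solid. World frame = base frame: x ahead of the robot, y to its left, z up, the work surface at z = 0. Lengths are in mm, angles in rad, forces in N, time in s.
With the tool pointing down it reaches from about 400 to 875 mm from the base axis. Payload 4.4 kg.
Tool frame: the origin (TCP) lies on the centre line of the jaws, within the pads' length; the fingertips stand 19 mm ahead of it and the grasp point (between the pads) is the TCP; z points along the fingers, y is the line along which they close (so a half turn about z gives the same grasp; the last joint's range is limited). The gripper opens to 85 mm and grips with 20 to 120 N. Pads are 22 mm wide; open, the fingers measure 114 mm over their backs; the gripper's body (76 mm by 85 mm) begins 54 mm behind the grasp point. The pads swing forward as they close: fully open they stand 13 mm farther back than shut.
Start: joints at [-1.326, 0.628, 0.038, 1.517, -0.027, 0.996, -0.02], TCP at [198.76, 618.88, 250.313] pointing down, gripper open.
Joint ranges: [-3.06, 3.06], [-0.37, 2.12], [-1.25, 1.32], [0.18, 2.47], [-1.1, 4.24], [0.23, 1.98], [-2.94, 2.94]. Speed limits (rad/s): [2.57, 2.57, 3.14, 3.14, 3.14, 3.14, 3.14].

### API

Orientations are given as [roll, pitch, yaw] about the fixed x, y, z axes, in that order (R = Rz(yaw) Ry(pitch) Rx(roll)).
In Python, from cell import ctrl, viewer, silhouettes gives the robot as it stands.
- The arm moves only by the shell command python3 -m creep 'ROWS'. ROWS is JSON, a list of rows, each an object with "jaw": the gripper command: -1 is shut, 1 is fully open, values between are in proportion; "xyz": the shift along the tool's x, y, z in mm, a list of three; "angular": the turn, a rotation vector about the tool's x, y, z in rad, a list of three. In form: [{"jaw": jaw, "xyz": [tx, ty, tz], "angular": [rx, ry, rz]}, ...]. A call has 1 to 12 rows; each row is the pose to reach, as a shift and turn from the pose commanded when the call began, along the tool's axes at that moment; what a row does not reach only later rows make up. A row lasts 1/8 s, in which the tool goes at most 62.5 mm and 10.7 degrees, less where a joint would pass 70% of its speed; a pose out of reach is approached as far as the arm can. A call with a gripper value outside its range is refused whole. The fingers move at their own pace and stop on an object; the grip force is fixed at half the most. Time passes only in rows, so rows that repeat a pose let the fingers close. It gives the time, the measured TCP pose, the force, the opening and the grip force at its end, in the units of the state.
- ctrl.read_state(): the state, without advancing time (a new reading comes with each control period).
- viewer.get_image(name): name is "side" or "top" or "wrist"; returns (picture, depth): 420x560x3 uint8, red, green, blue; 420x560 float32, mm along the optical axis (not along the pixel's ray), 0 where there is no reading.
- viewer.camera_model(name): a dict with "fx", "fy", "cx", "cy" (pixels), "T" (4x4, takes a point from camera to world coordinates). Camera axes: x right, y down, z forward; pixel columns grow to the right and rows downward; lengths in mm; the calibration is good to about 2 mm. A picture is of the moment at which its call begins: read the wrist's pose just before it. camera_model takes no time and is no camera call; for the wrist camera it gives the pose at the moment of the call.
- ctrl.finish_job(): hands the job in; it is judged then, once.
Trained networks look in the newest picture that a camera, given by its name, has taken for a name from the list of things; names that differ only in an ending like _2 or _b are one class to them, and where a whole thing is asked for, a point or a joint stands for the part that bears it (a point fixed in the world has none). Each returns a list of dicts, best first, with "score" (0 to 1); they miss things now and then, are a little off and sometimes report something else, mostly with a low value. They report only what shows in the picture. A call takes as long as a camera call. They do not tell look-alikes from the thing itself.
- silhouettes(camera, target): "pixels" (420x560 bool, what is visible of it) and "xy" ([column, row] in pixels, amid what is visible of it).
The state is a dict: "clock": time; "qpos": joint angles; "qd": joint speeds; "tau": joint torques, N m; "eef_pos": TCP position; "tool_rot": TCP orientation; "force": force on the tool from outside, world axes, zero at the start; "torque": the same for the moment, N m; "width": finger opening in mm; "gripper_force": force on a finger pad.
Only numpy, scipy, OpenCV 4.12 (cv2) and the standard library are available. Lean on these libraries where they do the work, as an engineer would, in place of code of your own. Each camera call takes 0.05 s, during which the arm holds its last target. There are 200 camera calls.

## Working session

There is one attempt and no reset: what is moved stays moved. The work goes in short steps, Python scripts to look and compute and a shell command to move; the robot and the scene stay as the last step left them, time stands still between calls to the robot, and variables do not carry over. Pictures are saved under pics/ and viewed, at most 10 in all, crops included, and the job is handed in when it is done.

```bash
ls; mkdir -p pics; cat > h.py <<'E'
import numpy as np,cv2
from scipy.spatial.transform import Rotation as R
from cell import ctrl,viewer,silhouettes
def cloud(name,depth,mask=None):
    m=viewer.camera_model(name);T=np.array(m["T"])
    v,u=np.nonzero((depth>0)&(mask if mask is not None else True))
    z=depth[v,u];p=np.c_[(u-m["cx"])/m["fx"]*z,(v-m["cy"])/m["fy"]*z,z]
    return p@T[:3,:3].T+T[:3,3]
def save(name,f):
    im,d=viewer.get_image(name);cv2.imwrite("pics/"+f,im[...,::-1]);return im,d
E
python3 - <<'E'
from h import *
s=ctrl.read_state();print(s)
ims=[]
for n in("side","top"):
    im,d=viewer.get_image(n);ims.append(im)
    print(n,np.round(viewer.camera_model(n)["T"],2).tolist())
    for t in("seat","thick_shim","thin_shim","screw_grip","fitted_shim"):
        for r in silhouettes(n,t)[:3]:
            c=cloud(n,d,r["pixels"])
            print(n,t,round(r["score"],2),r["xy"],r["pixels"].sum(),np.round(np.median(c,0)) if len(c) else None,np.round(np.percentile(c,98,axis=0)) if len(c) else None)
    cv2.imwrite(f"pics/{n}0.png",im[...,::-1])
E
```

```text
pics
{'clock': 0.0, 'qpos': array([-1.32580202,  0.62931203,  0.03843368,  1.51835336, -0.02702524,
        0.99628623, -0.01999421]), 'qd': array([-0.00089545,  0.00038007, -0.00065098, -0.0005821 , -0.00199784,
        0.00036432, -0.00046393]), 'tau': array([ 8.08758978e-04, -5.63404834e+01,  1.22616716e+00, -1.93447763e+01,
        1.08928944e-02,  1.06094367e-02, -9.77275050e-06]), 'eef_pos': array([198.56418736, 618.32478733, 249.41566714]), 'tool_rot': array([-3.13975102e+00, -3.86488597e-06,  2.83079743e+00]), 'force': array([-0.13464252, -0.04721143, -0.16455784]), 'torque': array([-0.04568005,  0.04907081,  0.00312493]), 'gripper_force': 0.0, 'width': 85.60894331243433}
side [[0.83, -0.24, 0.5, 5.79], [-0.55, -0.36, 0.75, -617.25], [0.0, -0.9, -0.43, 521.65], [0.0, 0.0, 0.0, 1.0]]
side seat 0.74 [196.9, 221.7] 708 [294. 238.  69.] [339. 285.  98.]
side seat 0.63 [313.1, 196.6] 1271 [608. 146.  93.] [677. 211. 140.]
side thick_shim 0.67 [260.6, 236.7] 335 [440. 153.  16.] [473. 196.  46.]
side thin_shim 0.78 [223.1, 212.1] 239 [414. 331.   9.] [458. 391.  39.]
side thin_shim
[... 722 characters left out ...]
3.9] 728 [303. 254.  77.] [340. 299. 100.]
top thick_shim 0.64 [262.1, 214.3] 426 [446. 156.  16.] [475. 195.  48.]
top thick_shim 0.33 [261.2, 151.0] 1437 [622. 164. 110.] [676. 222. 142.]
top thin_shim 0.79 [195.7, 226.1] 356 [419. 350.   9.] [455. 387.  40.]
top thin_shim 0.71 [162.4, 185.3] 197 [533. 458.  15.] [570. 475.  24.]
top screw_grip 0.73 [262.7, 157.5] 209 [606. 160. 134.] [628. 182. 145.]
top screw_grip 0.41 [229.6, 268.1] 87 [290. 249.  96.] [300. 262. 104.]
top fitted_shim 0.84 [258.7, 147.2] 284 [636. 158. 112.] [662. 197. 121.]
top fitted_shim 0.42 [223.4, 262.9] 154 [309. 261.  80.] [334. 277.  98.]
top fitted_shim 0.3 [261.4, 150.1] 1461 [624. 164. 110.] [679. 222. 142.]
```

```bash
python3 - <<'E'
import cv2,numpy as np
a=cv2.imread("pics/top0.png")[90:310,140:360];b=cv2.imread("pics/side0.png")[130:350,160:440]
cv2.imwrite("pics/v1.png",np.hstack([cv2.resize(a,(400,400),interpolation=2),cv2.resize(b,(400,314),interpolation=2)]) if 0 else np.vstack([cv2.resize(np.hstack([a,b]),None,fx=1.6,fy=1.6,interpolation=2)]))
E
```

```text
(no output)
```

View pics/v1.png

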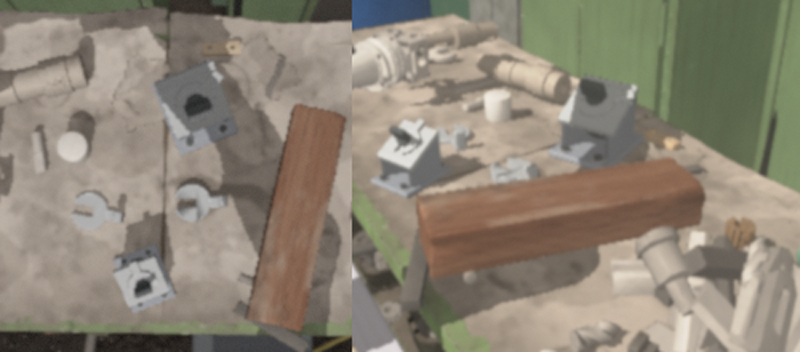

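```bash
cat >> h.py <<'E'
def plane(P,it=400,tol=1.5):
    rng=np.random.default_rng(0);best=None
    for _ in range(it):
        a=P[rng.choice(len(P),3,False)];n=np.cross(a[1]-a[0],a[2]-a[0])
        if np.linalg.norm(n)<50:continue
        n/=np.linalg.norm(n);n*=np.sign(n[2]);k=abs((P-a[0])@n)<tol
        if best is None or k.sum()>best.sum():best=k
    c=P[best].mean(0);n=np.linalg.svd(P[best]-c)[2][2];return n*np.sign(n[2]),c,best
E
python3 - <<'E'
from h import *
T=np.array(viewer.camera_model("wrist")["T"]);s=ctrl.read_state()
Tt=np.eye(4);Tt[:3,:3]=R.from_euler("xyz",s["tool_rot"]).as_matrix();Tt[:3,3]=s["eef_pos"]
print("cam in tool",np.round(np.linalg.inv(Tt)@T,3).tolist(),viewer.camera_model("wrist")["fx"])
im,d=viewer.get_image("top");P=cloud("top",d)
for n in ("top",):
  r=silhouettes(n,"seat")
  for q in r[:2]:
    c=cloud(n,d,q["pixels"]);c=c[c[:,2]>40]
    nn,cc,k=plane(c,tol=3);print("plane",nn.round(3),cc.round(),k.sum(),"tilt",np.degrees(np.arccos(nn[2])),"yaw(upslope)",np.degrees(np.arctan2(-nn[1],-nn[0])))
    h=(c-cc)@nn;t=c[h>25];print("head",t.mean(0).round(),len(t),h.max())
# height grid x 350..800 , y 350..-150
gx=np.arange(350,800,25);gy=np.arange(375,-150,-25)
print("y",gy)
for x in gx[::-1]:
  print(x,[int(max([0,*P[(abs(P[:,0]-x)<12.5)&(abs(P[:,1]-y)<12.5),2]])) for y in gy])
E
```

```text
cam in tool [[-0.0, -0.961, -0.278, 71.447], [1.0, -0.0, -0.0, -0.605], [0.0, -0.278, 0.961, -124.693], [0.0, 0.0, 0.0, 1.0]] 299.06207537659577
plane [0.719 0.301 0.626] [609. 160. 132.] 110 tilt 51.25608245453819 yaw(upslope) -157.2756812317372
head [nan nan nan] 0 6.696174690052662
plane [-0.458 -0.196  0.867] [621. 169.  96.] 749 tilt 29.8971347741376 yaw(upslope) 23.135171627976156
head [603. 156. 137.] 136 57.03478789737182
y [ 375  350  325  300  275  250  225  200  175  150  125  100   75   50
   25    0  -25  -50  -75 -100 -125]
775 [6, 7, 5, 6, 4, 2, 6, 4, 3, 2, 4, 5, 4, 9, 9, 6, 6, 4, 4, 7, 4]
750 [7, 4, 4, 5, 4, 4, 4, 6, 5, 18, 20, 18, 17, 9, 8, 4, 4, 4, 3, 5, 3]
725 [49, 8, 3, 9, 13, 9, 6, 4, 3, 20, 24, 17, 16, 6, 6, 15, 8, 4, 4, 4, 3]
700 [71, 5, 4, 8, 6, 9, 14, 15, 13, 115, 11, 8, 7, 9, 14, 21, 8, 5, 3, 2, 5]
675 [70, 7, 5, 14, 7, 13, 14, 120, 124, 125, 123, 7, 9, 5, 16, 12, 5, 4, 4, 3, 4]
650 [56, 5, 12, 15, 9, 13, 125, 124, 123, 120, 123, 90, 7, 7, 16, 9, 5, 4, 6, 6, 3]
625 [5, 6, 7, 9, 7, 6, 120, 120, 124, 140, 107, 92, 4, 5, 3, 8, 71, 71, 69, 4, 5]
600 [9, 5, 5, 7,
[... 221 characters left out ...]
 73, 4]
525 [57, 38, 4, 5, 5, 4, 5, 14, 14, 5, 5, 7, 6, 5, 5, 75, 78, 75, 78, 75, 3]
500 [6, 6, 4, 3, 5, 6, 6, 4, 4, 6, 5, 5, 4, 3, 6, 76, 79, 76, 77, 75, 6]
475 [5, 5, 5, 4, 5, 7, 3, 19, 23, 23, 8, 5, 5, 5, 77, 78, 78, 77, 80, 65, 3]
450 [14, 11, 13, 3, 5, 4, 4, 19, 21, 25, 46, 50, 7, 4, 79, 80, 80, 79, 78, 5, 3]
425 [14, 14, 11, 42, 7, 6, 6, 22, 20, 21, 29, 6, 6, 4, 80, 83, 80, 81, 78, 6, 34]
400 [14, 14, 13, 41, 4, 6, 6, 5, 18, 14, 6, 5, 4, 5, 81, 81, 82, 82, 77, 5, 3]
375 [5, 5, 9, 6, 5, 12, 6, 6, 6, 5, 5, 5, 6, 64, 84, 83, 83, 82, 78, 4, 4]
350 [6, 4, 7, 13, 47, 86, 89, 5, 7, 5, 6, 4, 5, 83, 84, 86, 82, 84, 7, 5, 4]<stdin>:11: RuntimeWarning: Mean of empty slice.
  ret = um.true_divide(
```

```bash
cat >> h.py <<'E'
def seatR(yaw,tilt=30):
    return R.from_euler("ZY",[yaw,-tilt],degrees=True).as_matrix() # cols sx,sy,sz
def delta(pos,M):
    s=ctrl.read_state();C=R.from_euler("xyz",s["tool_rot"]).as_matrix()
    d=C.T@(np.array(pos)-s["eef_pos"]);w=R.from_matrix(C.T@M).as_rotvec()
    print("xyz",d.round(1).tolist(),"ang",w.round(4).tolist(),"|",s["clock"],s["eef_pos"].round(1),s["qpos"].round(2))
def toolR(S,a=0): # tool z=-n, x=sy,y=sx, then rotated a about tool z
    return np.c_[S[:,1],S[:,0],-S[:,2]]@R.from_rotvec([0,0,a]).as_matrix()
E
python3 - <<'E'
from h import *
S=seatR(23.1);O=np.array([625,166,95]);print(S.round(2))
delta(O+150*S[:,2],toolR(S))
E
```

```text
[[ 0.8  -0.39 -0.46]
 [ 0.34  0.92 -0.2 ]
 [ 0.5  -0.    0.87]]
xyz [-487.7, -349.9, 25.4] ang [-0.4909, -0.2243, 0.8367] | 0.7 [198.7 618.9 250.3] [-1.33  0.63  0.04  1.52 -0.03  1.   -0.02]
```

```bash
python3 -m creep '[{"jaw":1,"xyz":[-240,-175,0],"angular":[-0.25,-0.11,0.42]},{"jaw":1,"xyz":[-240,-175,0],"angular":[-0.25,-0.11,0.42]},{"jaw":1,"xyz":[-240,-175,0],"angular":[-0.25,-0.11,0.42]},{"jaw":1,"xyz":[-240,-175,0],"angular":[-0.25,-0.11,0.42]},{"jaw":1,"xyz":[-240,-175,0],"angular":[-0.25,-0.11,0.42]},{"jaw":1,"xyz":[-488,-350,25],"angular":[-0.491,-0.224,0.837]},{"jaw":1,"xyz":[-488,-350,25],"angular":[-0.491,-0.224,0.837]},{"jaw":1,"xyz":[-488,-350,25],"angular":[-0.491,-0.224,0.837]},{"jaw":1,"xyz":[-488,-350,25],"angular":[-0.491,-0.224,0.837]},{"jaw":1,"xyz":[-488,-350,25],"angular":[-0.491,-0.224,0.837]},{"jaw":1,"xyz":[-488,-350,25],"angular":[-0.491,-0.224,0.837]}]'
python3 - <<'E'
from h import *
print(ctrl.read_state()["clock"],ctrl.read_state()["qpos"].round(2),ctrl.read_state()["qd"].round(2))
im,d=save("wrist","w1.png")
M=viewer.camera_model("wrist");np.savez("w1.npz",im=im,d=d,T=M["T"],K=[M[k] for k in("fx","fy","cx","cy")])
masks={}
for t in("seat","screw_grip","fitted_shim"):
    for r in silhouettes("wrist",t)[:2]:
        c=cloud("wrist",d,r["pixels"]);print(t,round(r["score"],2),r["xy"],r["pixels"].sum(),np.median(c,0).round())
        if t not in masks: masks[t]=r["pixels"]
np.savez("m1.npz",**masks)
P=cloud("wrist",d,masks["seat"]);n,c,k=plane(P,tol=1.2)
print("plane",n.round(3),c.round(1),k.sum(),len(P),np.degrees(np.arccos(n[2])),np.degrees(np.arctan2(-n[1],-n[0])))
h=(P-c)@n
print(np.histogram(h,np.arange(-20,62,2)))
E
```

```text
clock: 2.08
eef_pos: [470.2, 225.8, 220.1]
tool_rot: [2.702, 0.069, 2.026]
force: [0.1, -0.9, -0.1]
width: 85.3
gripper_force: 0.0
2.075 [-0.31  0.39 -0.35  2.28  1.34  0.26 -1.41] [ 1.32  0.16 -1.04  0.14  2.18  0.08 -1.99]
seat 0.92 [21.0, 72.7] 5374 [332. 256.  83.]
seat 0.62 [313.4, 292.8] 9158 [607. 165. 103.]
screw_grip 0.87 [318.2, 316.1] 1310 [598. 158. 135.]
fitted_shim 0.72 [333.5, 299.7] 1883 [621. 159. 110.]
fitted_shim 0.61 [11.4, 58.2] 786 [329. 263.  94.]
plane [-0.431 -0.183  0.884] [328.2 251.1  84.8] 1996 5348 27.91579681918032 23.034808421416574
(array([   0,    0,    0,    0,    8,  119,  294,  296,  296, 1201, 1152,
         84,  402,  300,    1,    0,    0,    0,    0,    0,    0,    0,
          0,    0,    0,    0,    0,    0,    0,    0,    0,    0,    0,
          0,    0,    0,    0,    0,    0,    0]), array([-20, -18, -16, -14, -12, -10,  -8,  -6,  -4,  -2,   0,   2,   4,
         6,   8,  10,  12,  14,  16,  18,  20,  22,  24,  26,  28,  30,
        32,  34,  36,  38,  40,  42,  44,  46,  48,  50,  52,  54,  56,
        58,  60]))
```

View pics/w1.png

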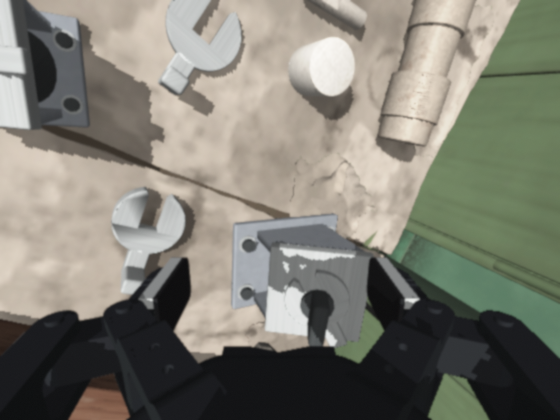

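```bash
python3 - <<'E'
from h import *
S=seatR(23.1);O=np.array([625,166,95])
delta(O+150*S[:,2],toolR(S))
E
```

```text
xyz [-117.5, 33.6, 19.0] ang [-0.0852, 0.0373, 0.0769] | 2.275 [469.9 225.2 219.8] [-0.31  0.39 -0.34  2.28  1.33  0.26 -1.4 ]
```

```bash
python3 -m creep '[{"jaw":1,"xyz":[-60,17,9],"angular":[-0.04,0.018,0.04]},{"jaw":1,"xyz":[-117.5,33.6,19],"angular":[-0.085,0.037,0.077]},{"jaw":1,"xyz":[-117.5,33.6,19],"angular":[-0.085,0.037,0.077]},{"jaw":1,"xyz":[-117.5,33.6,19],"angular":[-0.085,0.037,0.077]},{"jaw":1,"xyz":[-117.5,33.6,19],"angular":[-0.085,0.037,0.077]}]'
cat > look.py <<'E'
from h import *
import sys
f=sys.argv[1]
s=ctrl.read_state();print(s["clock"],s["qpos"].round(2),abs(s["qd"]).max().round(3))
M=viewer.camera_model("wrist")
im,d=save("wrist",f+".png")
np.savez(f+".npz",im=im,d=d,T=M["T"],K=[M[k] for k in("fx","fy","cx","cy")])
masks={}
for t in sys.argv[2:]:
    for i,r in enumerate(silhouettes("wrist",t)[:2]):
        c=cloud("wrist",d,r["pixels"]);print(t,round(r["score"],2),r["xy"],r["pixels"].sum(),np.median(c,0).round())
        masks[t+str(i)]=r["pixels"]
np.savez(f+"m.npz",**masks)
E
python3 look.py w2 seat screw_grip fitted_shim thick_shim
```

```text
clock: 2.9
eef_pos: [555.0, 139.7, 225.1]
tool_rot: [2.618, 0.0, 1.979]
force: [0.2, 1.2, -0.5]
width: 85.6
gripper_force: 0.0
2.9 [ 0.23  0.49 -0.67  2.21  1.59  0.24 -1.42] 0.015
seat 0.58 [270.2, 202.1] 13250 [610. 167. 106.]
seat 0.55 [47.9, 138.3] 7034 [444. 155.  17.]
screw_grip 0.85 [274.3, 214.7] 1713 [600. 157. 139.]
fitted_shim 0.93 [293.6, 218.5] 2903 [629. 154. 111.]
fitted_shim 0.73 [271.1, 200.7] 13136 [611. 166. 106.]
thick_shim 0.66 [45.3, 136.8] 6861 [444. 154.  17.]
```

View pics/w2.png

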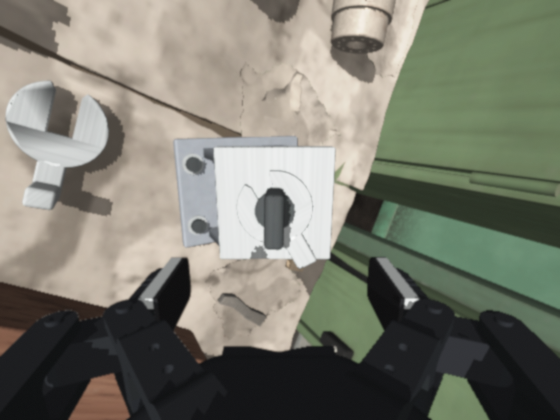

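```bash
cat > an.py <<'E'
from h import *
def load(f):
    z=np.load(f+".npz");m=np.load(f+"m.npz");return z["im"],z["d"],z["T"],z["K"],m
def cl(z,mask):
    im,d,T,K,m=z;v,u=np.nonzero((d>0)&mask);q=d[v,u]
    return np.c_[(u-K[2])/K[0]*q,(v-K[3])/K[1]*q,q]@T[:3,:3].T+T[:3,3]
E
python3 - <<'E'
from an import *
z=load("w2");m=z[4]
P=cl(z,m["seat0"]);P=P[P[:,2]>55]
n,c,k=plane(P,tol=1.2)
yaw=np.degrees(np.arctan2(-n[1],-n[0]));print("plane",n.round(3),c.round(1),k.sum(),len(P),np.degrees(np.arccos(n[2])),yaw)
h=(P-c)@n;H,e=np.histogram(h,np.arange(-20,62,2));print(dict(zip(e[:-1].astype(int).tolist(),H.tolist())))
S=seatR(yaw,np.degrees(np.arccos(n[2])))
L=(P-c)@S
pl=L[abs(h)<1.5]
r=cv2.minAreaRect(pl[:,:2].astype(np.float32));print("plate rect",r)
for lo,hi,nm in((4,11,"fitted"),(12,24,"flange"),(44,60,"wing")):
    q=L[(h>lo)&(h<hi)]
    print(nm,len(q),"mean",q.mean(0).round(1),"minarearect",cv2.minAreaRect(q[:,:2].astype(np.float32)),"world",(c+S@q.mean(0)).round(1))
    if nm=="fitted":
        cc=cv2.minEnclosingCircle(q[:,:2].astype(np.float32))
        F=q
# center from wing
w=L[(h>44)][:,:2];w0=np.array(cv2.minAreaRect(w.astype(np.float32))[0])
print("axis at",w0, "world origin",(c+S@np.r_[w0,0]).round(1))
a=np.degrees(np.arctan2(*(F[:,:2]-w0).T[::-1]));rr=np.linalg.norm(F[:,:2]-w0,axis=1)
for lo,hi in((24,34),(38,60)):
    H,e=np.histogram(a[(rr>lo)&(rr<hi)],np.arange(-180,181,15));print(lo,dict(zip(e[:-1].astype(int).tolist(),H.tolist())))
E
```

```text
plane [-0.457 -0.197  0.867] [616.2 170.1  95.5] 7382 13186 29.887611179199993 23.349496388564482
{-20: 0, -18: 0, -16: 0, -14: 1, -12: 60, -10: 53, -8: 0, -6: 0, -4: 62, -2: 4307, 0: 3995, 2: 43, 4: 34, 6: 1489, 8: 1452, 10: 4, 12: 5, 14: 8, 16: 240, 18: 209, 20: 0, 22: 3, 24: 16, 26: 4, 28: 15, 30: 5, 32: 13, 34: 5, 36: 15, 38: 8, 40: 12, 42: 12, 44: 12, 46: 27, 48: 128, 50: 642, 52: 306, 54: 1, 56: 0, 58: 0}
plate rect ((1.6619911193847656, -9.07094955444336), (109.6152572631836, 109.0884017944336), 0.10094133764505386)
fitted 2979 mean [  8.6 -16.6   8. ] minarearect ((12.688169479370117, -17.254722595214844), (69.5721435546875, 96.75989532470703), 53.76142501831055) world [626.  156.3 106.7]
flange 465 mean [ 2.  -8.6 17.9] minarearect ((2.0322608947753906, -5.346775054931641), (37.00493240356445, 34.810447692871094), 88.26603698730469) world [613.  159.4 112. ]
wing 1116 mean [ 1.6 -7.2 51.2] minarearect ((1.7678637504577637, -8.696308135986328), (45.002384185791016, 15.718730926513672), 89.40382385253906) world [596.9 153.9 140.7]
axis at [ 1.76786375 -8.69630814] world origin [621.  162.8  96.4]
24 {-180: 87, -165: 86, -150: 82, -135: 80, -120: 48, -105: 0, -90: 0, -75: 71, -60: 80, -45: 83, -30: 81, -15: 88, 0: 83, 15: 91, 30: 91, 45: 91, 60: 97, 75: 93, 90: 59, 105: 0, 120: 0, 135: 63, 150: 90, 165: 87}
38 {-180: 0, -165: 0, -150: 0, -135: 0, -120: 0, -105: 0, -90: 2, -75: 238, -60: 206, -45: 0, -30: 0, -15: 0, 0: 0, 15: 0, 30: 0, 45: 0, 60: 0, 75: 0, 90: 0, 105: 0, 120: 0, 135: 0, 150: 0, 165: 0}
```

```bash
cat >> h.py <<'E'
S=seatR(23.35,30);O=np.array([621,162.8,96.])
E
python3 - <<'E'
from h import *
delta(O+40*S[:,2],toolR(S))
E
```

```text
xyz [-4.0, -4.2, 106.8] ang [0.0005, 0.0011, 0.0007] | 3.15 [555.3 138.9 225.2] [ 0.24  0.49 -0.67  2.21  1.59  0.24 -1.42]
```

```bash
python3 -m creep '[{"jaw":1,"xyz":[-4,-4,40],"angular":[0,0,0]},{"jaw":1,"xyz":[-4,-4,80],"angular":[0,0,0]},{"jaw":0.2,"xyz":[-4,-4,107],"angular":[0,0,0]},{"jaw":0.2,"xyz":[-4,-4,107],"angular":[0,0,0]},{"jaw":-1,"xyz":[-4,-4,107],"angular":[0,0,0]},{"jaw":-1,"xyz":[-4,-4,107],"angular":[0,0,0]},{"jaw":-1,"xyz":[-4,-4,107],"angular":[0,0,0]},{"jaw":-1,"xyz":[-4,-4,107],"angular":[0,0,0]}]'; python3 - <<'E'
from h import *
s=ctrl.read_state();print(s["qpos"].round(2),s["force"].round(1));delta(O+40*S[:,2],toolR(S))
E
```

```text
clock: 4.15
eef_pos: [603.3, 153.2, 131.7]
tool_rot: [2.616, 0.002, 1.975]
force: [-5.1, -2.0, 6.5]
width: 15.2
gripper_force: 59.2
[ 0.23  0.76 -0.73  2.16  2.04  0.43 -1.78] [-5.1 -2.   6.5]
xyz [1.8, -0.5, 1.0] ang [0.0016, 0.0029, -0.0018] | 4.15 [603.3 153.2 131.7] [ 0.23  0.76 -0.73  2.16  2.04  0.43 -1.78]
```

```bash
python3 -m creep '[{"jaw":-1,"xyz":[0,0,-9],"angular":[0,0,0]},{"jaw":-1,"xyz":[0,0,-18],"angular":[0,0,0]},{"jaw":-1,"xyz":[0,0,-27],"angular":[0,0,0]},{"jaw":-1,"xyz":[0,0,-28],"angular":[0,0,0]},{"jaw":-1,"xyz":[0,0,-28],"angular":[0,0,0]}]';python3 - <<'E'
from h import *
s=ctrl.read_state();print(s["qpos"].round(2),"lift",(s["eef_pos"]-[603.3,153.2,131.7])@S[:,2],"Fn",s["force"]@S[:,2],s["torque"].round(2))
E
```

```text
clock: 4.78
eef_pos: [591.1, 147.9, 154.7]
tool_rot: [2.617, 0.0, 1.975]
force: [6.7, 4.7, -12.5]
width: 15.1
gripper_force: 58.4
[ 0.23  0.69 -0.71  2.18  1.98  0.38 -1.74] lift 26.608431407258834 Fn -14.801768140624233 [ 0.19  0.39 -0.05]
```

```bash
python3 -m creep '[{"jaw":-1,"xyz":[0,0,0],"angular":[0,0,0.13]},{"jaw":-1,"xyz":[0,0,0],"angular":[0,0,0.26]},{"jaw":-1,"xyz":[0,0,0],"angular":[0,0,0.39]},{"jaw":-1,"xyz":[0,0,0],"angular":[0,0,0.52]},{"jaw":-1,"xyz":[0,0,0],"angular":[0,0,0.54]},{"jaw":-1,"xyz":[0,0,2],"angular":[0,0,0.54]},{"jaw":-1,"xyz":[0,0,2],"angular":[0,0,0.54]}]';python3 - <<'E'
from h import *
s=ctrl.read_state();print(s["qpos"].round(2),"lift",(s["eef_pos"]-[603.3,153.2,131.7])@S[:,2],"Fn",s["force"]@S[:,2],s["torque"].round(2));delta(O+66*S[:,2],toolR(S,0.52))
E
```

```text
clock: 5.65
eef_pos: [591.7, 148.3, 152.5]
tool_rot: [2.682, -0.26, 1.498]
force: [6.9, 3.8, -12.2]
width: 15.3
gripper_force: 58.7
[ 0.32  0.75 -0.86  2.18  1.9   0.48 -2.18] lift 24.272253322314498 Fn -14.476077843562134 [-0.04  0.39  0.3 ]
xyz [1.5, -0.8, -0.8] ang [0.0007, 0.0013, -0.0215] | 5.65 [591.7 148.3 152.5] [ 0.32  0.75 -0.86  2.18  1.9   0.48 -2.18]
```

```bash
python3 -m creep '[{"jaw":0.2,"xyz":[0,0,0.5],"angular":[0,0,0]},{"jaw":0.2,"xyz":[0,0,0.5],"angular":[0,0,0]},{"jaw":0.2,"xyz":[0,0,0.5],"angular":[0,0,0]},{"jaw":0.2,"xyz":[0,0,-40],"angular":[0,0,0]},{"jaw":0.2,"xyz":[0,0,-80],"angular":[0,0,0]},{"jaw":0.5,"xyz":[0,0,-85],"angular":[0,0,0]},{"jaw":0.5,"xyz":[0,0,-85],"angular":[0,0,0]}]'
python3 - <<'E'
from an import *
s=ctrl.read_state();print(s["qpos"].round(2),s["force"].round(1),s["width"])
z=load("w2");m=z[4];P=cl(z,m["thick_shim0"])
H,e=np.histogram(P[:,2],np.arange(0,56,3));print(H)
d=P[(P[:,2]>12)&(P[:,2]<22)];t=P[P[:,2]>38]
print("top z",np.median(d[:,2]),"tab top",t.mean(0).round(1),cv2.minAreaRect(t[:,:2].astype(np.float32)))
# disc centre: fit circle to convex hull pts away from tab
hull=cv2.convexHull(d[:,:2].astype(np.float32))[:,0]
tc=t.mean(0)[:2]
from scipy.optimize import least_squares
q=hull[np.linalg.norm(hull-tc,axis=1)>45]
f=least_squares(lambda p:np.hypot(*(q-p[:2]).T)-35,[445,156],loss="soft_l1");c=f.x;print("centre",c.round(1),len(q),f.fun.round(1))
v=tc-c;print("tab dir",np.degrees(np.arctan2(v[1],v[0])),np.linalg.norm(v))
# slot: gap angle
a=np.degrees(np.arctan2(d[:,1]-c[1],d[:,0]-c[0]));r=np.hypot(*(d[:,:2]-c).T);k=(r>20)&(r<32)
H,e=np.histogram(a[k],np.arange(-180,181,10));print(dict(zip(e[:-1].astype(int).tolist(),H.tolist())))
E
python3 look.py w3 seat screw_grip
```

```text
clock: 6.52
eef_pos: [552.7, 131.1, 226.7]
tool_rot: [2.68, -0.259, 1.497]
force: [0.3, -0.4, -0.0]
width: 64.1
gripper_force: 0.0
[ 0.35  0.52 -0.82  2.22  1.58  0.32 -1.93] [ 0.3 -0.4 -0. ] 64.1417519766233
[  12   30   30   37   77 4960  890   23   26   25   21   27   25   25
   63  512   50    0]
top z 17.10666902228388 tab top [447.9 109.2  46.2] ((447.8797607421875, 108.13668060302734), (19.97177505493164, 16.305055618286133), 3.0519673824310303)
centre [444.6 165.4] 33 [-0.1 -0.1 -0.2 -0.1  0.   0.1  0.2  0.2  0.2  0.1  0.2  0.1 -0.3 -0.5
 -0.3 -0.2  0.1  0.1 -0.1 -0.1 -0.2 -0.   0.1  0.2  0.2 -0.  -0.3 -0.2
 -0.7 -0.4 -0.2 -0.2 -0.2]
tab dir -86.62826365539682 56.2822316690359
{-180: 119, -170: 115, -160: 114, -150: 110, -140: 114, -130: 105, -120: 105, -110: 99, -100: 98, -90: 93, -80: 97, -70: 88, -60: 88, -50: 86, -40: 85, -30: 85, -20: 82, -10: 82, 0: 83, 10: 82, 20: 84, 30: 87, 40: 88, 50: 89, 60: 80, 70: 11, 80: 0, 90: 0, 100: 0, 110: 62, 120: 110, 130: 114, 140: 115, 150: 117, 160: 120, 170: 114}
6.525 [ 0.35  0.52 -0.82  2.22  1.58  0.32 -1.93] 0.036
seat 0.82 [276.9, 194.8] 13057 [612. 167. 110.]
seat 0.16 [279.8, 213.2] 1909 [589. 153. 158.]
screw_grip 0.53 [140.5, 10.8] 1496 [539. 362.  27.]
```

```bash
python3 - <<'E'
from an import *
z=load("w3");m=z[4];P=cl(z,m["seat0"]);L=(P-O)@S;w=L[L[:,2]>66]
print("top",np.median(w[:,2]),cv2.minAreaRect(w[:,:2].astype(np.float32)),len(w))
x=np.array([np.cos(np.radians(93)),np.sin(np.radians(93)),0]);zz=np.array([0,0,-1.]);M=np.c_[x,np.cross(zz,x),zz]
delta([447.6,107.5,110],M)
E
```

```text
top 74.79712871422036 ((0.46737194061279297, -0.26355743408203125), (45.483299255371094, 15.573745727539062), 58.39969253540039) 1332
xyz [-60.2, -137.9, 47.2] ang [0.4721, -0.2258, -0.1835] | 6.675 [552.4 131.4 225.4] [ 0.35  0.52 -0.82  2.22  1.58  0.32 -1.93]
```

```bash
python3 -m creep '[{"jaw":0.5,"xyz":[-20,-46,10],"angular":[0.16,-0.08,-0.06]},{"jaw":0.5,"xyz":[-40,-92,30],"angular":[0.32,-0.15,-0.12]},{"jaw":0.5,"xyz":[-60,-138,47],"angular":[0.472,-0.226,-0.183]},{"jaw":0.5,"xyz":[-60,-138,47],"angular":[0.472,-0.226,-0.183]},{"jaw":0.5,"xyz":[-60,-138,47],"angular":[0.472,-0.226,-0.183]},{"jaw":0.5,"xyz":[-60,-138,47],"angular":[0.472,-0.226,-0.183]}]'
python3 - <<'E'
from an import *
s=ctrl.read_state();print(abs(s["qd"]).max())
x=np.array([np.cos(np.radians(93)),np.sin(np.radians(93)),0]);zz=np.array([0,0,-1.]);M=np.c_[x,np.cross(zz,x),zz]
delta([447.6,107.5,35],M)
E
```

```text
clock: 7.42
eef_pos: [447.7, 107.6, 110.8]
tool_rot: [3.139, 0.0, 1.622]
force: [0.3, 0.0, -0.5]
width: 63.7
gripper_force: 0.0
0.020784034664353492
xyz [-0.1, -0.2, 75.8] ang [0.0022, 0.0, -0.001] | 7.425 [447.7 107.6 110.8] [ 0.27  0.75 -0.86  2.14  0.95  0.69 -1.21]
```

```bash
python3 -m creep '[{"jaw":0.3,"xyz":[0,0,40],"angular":[0,0,0]},{"jaw":0.3,"xyz":[0,0,74],"angular":[0,0,0]},{"jaw":0.3,"xyz":[0,0,75],"angular":[0,0,0]},{"jaw":-1,"xyz":[0,0,75],"angular":[0,0,0]},{"jaw":-1,"xyz":[0,0,75],"angular":[0,0,0]},{"jaw":-1,"xyz":[0,0,75],"angular":[0,0,0]},{"jaw":-1,"xyz":[0,0,75],"angular":[0,0,0]},{"jaw":-1,"xyz":[0,0,20],"angular":[0,0,0]},{"jaw":-1,"xyz":[0,0,-60],"angular":[0,0,0]},{"jaw":-1,"xyz":[0,0,-130],"angular":[0,0,0]},{"jaw":-1,"xyz":[0,0,-130],"angular":[0,0,0]},{"jaw":-1,"xyz":[0,0,-130],"angular":[0,0,0]}]'
python3 - <<'E'
from an import *
s=ctrl.read_state();print(abs(s["qd"]).max(),s["torque"])
t=np.radians(228-180);tv=np.cos(t)*S[:,0]+np.sin(t)*S[:,1]
M=np.c_[-tv,np.cross(-S[:,2],-tv),-S[:,2]]
delta(O+tv*(58+60)+S[:,2]*(8+35+60),M)
E
```

```text
clock: 8.93
eef_pos: [448.2, 107.5, 242.9]
tool_rot: [3.136, 0.001, 1.622]
force: [-0.3, 0.8, -3.6]
width: 18.7
gripper_force: 60.7
0.053966063862591535 [-1.37362126e-01 -2.62405984e-03  1.22127464e-04]
xyz [134.5, 160.5, 19.0] ang [-0.3786, -0.6166, -2.6812] | 8.925 [448.2 107.5 242.9] [ 0.43  0.56 -1.07  2.02  0.63  0.93 -0.93]
```

```bash
python3 -m creep '[{"jaw":-1,"xyz":[0,0,0],"angular":[0,0,-0.18]},{"jaw":-1,"xyz":[0,0,0],"angular":[0,0,-0.36]},{"jaw":-1,"xyz":[0,0,0],"angular":[0,0,-0.54]},{"jaw":-1,"xyz":[0,0,0],"angular":[0,0,-0.72]},{"jaw":-1,"xyz":[0,0,0],"angular":[0,0,-0.9]},{"jaw":-1,"xyz":[0,0,0],"angular":[0,0,-1.08]},{"jaw":-1,"xyz":[0,0,0],"angular":[0,0,-1.26]},{"jaw":-1,"xyz":[0,0,0],"angular":[0,0,-1.44]},{"jaw":-1,"xyz":[0,0,0],"angular":[0,0,-1.62]},{"jaw":-1,"xyz":[0,0,0],"angular":[0,0,-1.8]},{"jaw":-1,"xyz":[0,0,0],"angular":[0,0,-1.98]},{"jaw":-1,"xyz":[0,0,0],"angular":[0,0,-2.1]}]'
cat >> h.py <<'E'
def shimM(ang=228,):
    t=np.radians(ang-180);tv=np.cos(t)*S[:,0]+np.sin(t)*S[:,1]
    return tv,np.c_[-tv,np.cross(-S[:,2],-tv),-S[:,2]]
E
python3 - <<'E'
from an import *
s=ctrl.read_state();print(abs(s["qd"]).max(),s["width"])
tv,M=shimM()
delta(O+tv*(58+60)+S[:,2]*(8+35+60),M)
E
```

```text
clock: 10.42
eef_pos: [446.4, 107.1, 239.4]
tool_rot: [-3.141, -0.001, -2.556]
force: [0.6, -0.4, -2.6]
width: 18.7
gripper_force: 60.7
0.932410695831123 18.744413340891793
xyz [-208.4, 33.2, 14.4] ang [0.2594, -0.4673, -0.6438] | 10.425 [446.4 107.1 239.4] [ 0.5   0.65 -1.23  2.02  0.74  1.02  1.05]
```

```bash
python3 - <<'E'
from an import *
tv,M=shimM()
delta(O+tv*(58+85)+S[:,2]*(8+35+75),M)
E
```

```text
xyz [-218.6, 50.2, -7.0] ang [0.2594, -0.4673, -0.6438] | 10.425 [446.4 107.1 239.4] [ 0.5   0.65 -1.23  2.02  0.74  1.02  1.05]
```

```bash
python3 -m creep '[{"jaw":-1,"xyz":[0,0,-15],"angular":[0.05,-0.09,-0.12]},{"jaw":-1,"xyz":[-30,40,-30],"angular":[0.1,-0.18,-0.25]},{"jaw":-1,"xyz":[-60,60,-40],"angular":[0.15,-0.27,-0.38]},{"jaw":-1,"xyz":[-110,65,-40],"angular":[0.2,-0.36,-0.5]},{"jaw":-1,"xyz":[-165,60,-30],"angular":[0.26,-0.467,-0.64]},{"jaw":-1,"xyz":[-218,50,-7],"angular":[0.26,-0.467,-0.64]},{"jaw":-1,"xyz":[-218,50,-7],"angular":[0.26,-0.467,-0.64]},{"jaw":-1,"xyz":[-218,50,-7],"angular":[0.26,-0.467,-0.64]}]'
python3 - <<'E'
from an import *
s=ctrl.read_state();print(abs(s["qd"]).max(),s["width"])
tv,M=shimM()
delta(O+tv*(58+85)+S[:,2]*(8+35+75),M)
E
python3 look.py w4 thick_shim screw_grip
```

```text
clock: 11.42
eef_pos: [600.4, 269.0, 245.9]
tool_rot: [-2.738, 0.341, -1.834]
force: [-0.5, -0.1, -3.8]
width: 18.8
gripper_force: 60.8
0.03725541858618392 18.786697025755526
xyz [-0.9, -0.1, 0.2] ang [-0.0007, -0.003, -0.007] | 11.425 [600.4 269.  245.9] [ 0.17  0.67 -1.02  1.98  1.39  0.65  1.1 ]
11.425 [ 0.17  0.67 -1.02  1.98  1.39  0.65  1.1 ] 0.037
thick_shim 0.78 [280.5, 167.4] 16772 [600. 229. 216.]
thick_shim 0.5 [547.5, 156.7] 1351 [450. 356.  10.]
screw_grip 0.89 [279.6, 15.5] 1525 [595. 166. 161.]
```

View pics/w4.png

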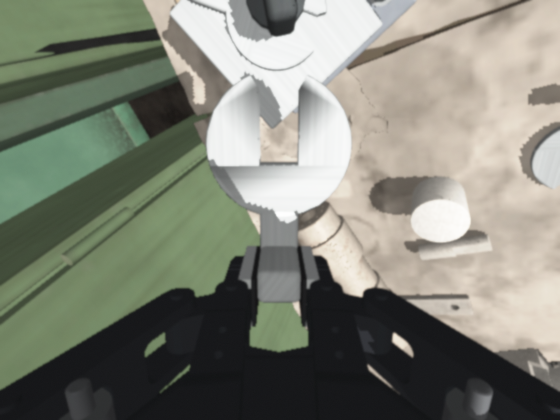

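```bash
python3 - <<'E'
from an import *
from scipy.optimize import least_squares
z=load("w4");P=cl(z,z[4]["thick_shim0"]);n,c,k=plane(P,tol=1.)
tv,M=shimM();B=np.c_[tv,np.cross(S[:,2],tv),S[:,2]]
print("tilt in shim frame",(B.T@n).round(3),k.sum(),len(P))
L=(P-O)@B
q=L[k];print("top height",q[:,2].mean())
hull=cv2.convexHull(q[:,:2].astype(np.float32))[:,0]
f=least_squares(lambda p:np.hypot(*(hull[hull[:,0]<105]-p[:2]).T)-35,[85,0],loss="soft_l1");print("centre",f.x.round(1),f.fun.round(1))
# slot walls
h=q[(abs(q[:,1]-f.x[1])<20)&(q[:,0]<f.x[0]-8)]
for x0 in range(int(f.x[0])-34,int(f.x[0])-5,6):
    s=h[(h[:,0]>x0)&(h[:,0]<x0+6),1];print(x0,s[s<0].max(initial=-99).round(1),s[s>0].min(initial=99).round(1))
W=cl(z,z[4]["screw_grip0"]);W=(W-O)@B;w=W[W[:,2]>70];print("wing",w.mean(0).round(1),cv2.minAreaRect(w[:,:2].astype(np.float32)))
E
```

```text
tilt in shim frame [0.001 0.004 1.   ] 12255 16704
top height 98.27978876520274
centre [83.7  1. ] [-0.6 -0.4 -0.4 -0.2 -0.3 -0.3 -0.2 -0.2 -0.2 -0.2 -0.1 -0.1 -0.2 -0.
  0.1 -0.1 -0.1  0.  -0.  -0.1 -0.4 -0.3 -0.  -0.   0.1 -0.  -0.  -0.1
  0.  -0.1 -0.  -0.1 -0.2 -0.3 -0.2 -0.2 -0.2 -0.2 -0.4 -0.4 -0.3 -0.4
 -0.5]
49 -9.9 11.8
55 -8.6 10.9
61 -8.7 10.9
67 -8.9 11.0
73 -9.0 11.1
wing [18.2  2.5 74. ] ((18.240333557128906, 2.3322935104370117), (16.792184829711914, 10.074759483337402), 87.59825134277344)
```

```bash
python3 -m creep '[{"jaw":-1,"xyz":[0,-1,35],"angular":[0,0,0]},{"jaw":-1,"xyz":[0,-1,70],"angular":[0,0,0]},{"jaw":-1,"xyz":[5,-1,70],"angular":[0,0,0]},{"jaw":-1,"xyz":[30,-1,70],"angular":[0,0,0]},{"jaw":-1,"xyz":[45,-1,70],"angular":[0,0,0]},{"jaw":-1,"xyz":[55,-1,70],"angular":[0,0,0]},{"jaw":-1,"xyz":[55,-1,70],"angular":[0,0,0]}]'
python3 look.py w5 thick_shim screw_grip fitted_shim; python3 - <<'E'
from an import *
from scipy.optimize import least_squares
tv,M=shimM();B=np.c_[tv,np.cross(S[:,2],tv),S[:,2]]
delta(O+tv*(58)+S[:,2]*(8+35),M)
z=load("w5")
for k in ("thick_shim0","screw_grip0"):
  P=(cl(z,z[4][k])-O)@B;w=P[P[:,2]>66] if k[0]=="s" else P[(P[:,2]>22)&(P[:,2]<32)]
  print(k,np.median(w,0).round(1),cv2.minAreaRect(w[:,:2].astype(np.float32)))
s=ctrl.read_state();print((B.T@s["force"]).round(1))
E
```

```text
clock: 12.45
eef_pos: [622.1, 231.5, 170.0]
tool_rot: [-2.733, 0.343, -1.834]
force: [0.4, 0.6, -4.0]
width: 18.8
gripper_force: 60.8
12.45 [ 0.19  0.78 -0.92  2.04  1.68  0.59  0.9 ] 0.024
thick_shim 0.59 [278.4, 172.8] 15387 [623. 196. 140.]
screw_grip 0.58 [284.6, 73.5] 8785 [589. 152. 160.]
fitted_shim 0.65 [231.4, 56.8] 6625 [637. 142. 112.]
fitted_shim 0.32 [275.6, 173.1] 15147 [623. 197. 139.]
xyz [31.6, 3.0, 6.7] ang [-0.0052, 0.0004, -0.007] | 12.65 [622.2 233.5 170.2] [ 0.18  0.79 -0.92  2.03  1.68  0.59  0.9 ]
thick_shim0 [37.5 -5.6 29.9] ((40.5294189453125, -3.984222412109375), (70.02893829345703, 80.54548645019531), 84.58248901367188)
screw_grip0 [ 0.5 -0.1 74.9] ((1.2663116455078125, 0.04448509216308594), (42.39834976196289, 16.112272262573242), 10.631746292114258)
[-2.   1.  -1.9]
```

View pics/w5.png

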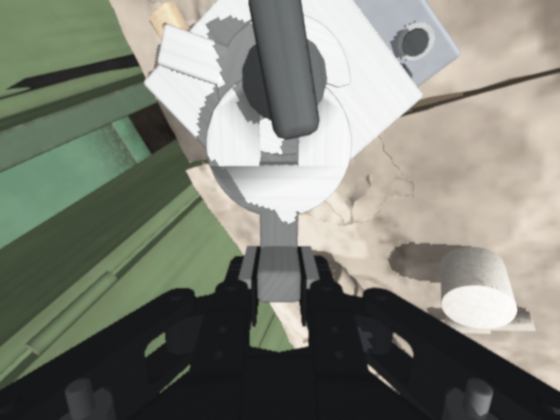

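```bash
cat > shim.py <<'E'
from an import *
import sys
from scipy.optimize import least_squares
tv,M=shimM();B=np.c_[tv,np.cross(S[:,2],tv),S[:,2]]
z=load(sys.argv[1]);P=cl(z,z[4]["thick_shim0"]);L=(P-O)@B
lo,hi=float(sys.argv[2]),float(sys.argv[3])
q=L[(L[:,2]>lo)&(L[:,2]<hi)];n=np.linalg.svd(q-q.mean(0))[2][2]
hull=cv2.convexHull(q[:,:2].astype(np.float32))[:,0]
x0=float(sys.argv[4]);h=hull[(hull[:,0]<x0+22)]
f=least_squares(lambda p:np.hypot(*(h-p[:2]).T)-35,[x0,0],loss="soft_l1")
print("centre",f.x.round(1),abs(f.fun).max().round(1),"top",np.median(q[:,2]).round(1),"n",n.round(3))
for a in range(int(f.x[0])-30,int(f.x[0])+8,6):
    s=q[(q[:,0]>a)&(q[:,0]<a+6),1];print(a,s[s<f.x[1]].max(initial=-99).round(1),s[s>f.x[1]].min(initial=99).round(1))
t=L[L[:,2]>lo+20];t=t[t[:,0]>f.x[0]+45];print("tab",t.mean(0).round(1) if len(t) else None)
delta(O+tv*58+S[:,2]*43,M)
s=ctrl.read_state();print("F",(B.T@s["force"]).round(1))
E
python3 shim.py w5 26 33 30
```

```text
centre [29.  -2.9] 0.3 top 29.9 n [-0.     0.008  1.   ]
-1 -18.4 17.9
5 -14.6 15.1
11 -12.6 15.2
17 -12.6 12.5
23 -12.6 6.8
29 -12.6 6.9
35 -3.2 -2.8
tab [84.1 -3.1 57.6]
xyz [31.6, 3.0, 6.7] ang [-0.0052, 0.0004, -0.007] | 12.65 [622.2 233.5 170.2] [ 0.18  0.79 -0.92  2.03  1.68  0.59  0.9 ]
F [-2.   1.  -1.9]
```

```bash
python3 -m creep '[{"jaw":-1,"xyz":[0,3,0],"angular":[0,0,0]},{"jaw":-1,"xyz":[0,3,0],"angular":[0,0,0]},{"jaw":-1,"xyz":[10,3,2],"angular":[0,0,0]},{"jaw":-1,"xyz":[20,3,3],"angular":[0,0,0]},{"jaw":-1,"xyz":[28,3,3],"angular":[0,0,0]},{"jaw":-1,"xyz":[28,3,3],"angular":[0,0,0]},{"jaw":-1,"xyz":[28,3,3],"angular":[0,0,0]}]'
python3 look.py w6 thick_shim; python3 shim.py w6 22 31 1
```

```text
clock: 13.52
eef_pos: [614.2, 208.9, 156.7]
tool_rot: [-2.734, 0.344, -1.833]
force: [1.0, -0.4, -4.1]
width: 19.2
gripper_force: 60.8
13.525 [ 0.23  0.8  -0.92  2.08  1.77  0.59  0.84] 0.008
thick_shim 0.6 [305.9, 176.4] 11208 [612. 172. 128.]
centre [2.2 0.6] 0.4 top 26.5 n [ 0.003 -0.006 -1.   ]
-28 -13.2 10.6
-22 -16.9 10.6
-16 -16.1 10.7
-10 -17.1 16.4
-4 -19.7 18.8
2 -18.7 18.2
8 -14.8 14.0
tab [57.   0.6 54.1]
xyz [3.0, 0.1, 3.6] ang [-0.0052, -0.0004, -0.0073] | 13.625 [614.2 209.1 156.8] [ 0.23  0.8  -0.92  2.08  1.77  0.59  0.84]
F [-0.7  0.9 -3.4]
```

```bash
python3 -m creep '[{"jaw":-1,"xyz":[2,-0.5,1.5],"angular":[0,0,0]},{"jaw":-1,"xyz":[2,-0.5,3],"angular":[0,0,0]},{"jaw":-1,"xyz":[2,-0.5,3.5],"angular":[0,0,0]},{"jaw":-1,"xyz":[2,-0.5,3.5],"angular":[0,0,0]}]'
python3 look.py w7 thick_shim; python3 shim.py w7 20 30 0
```

```text
clock: 14.12
eef_pos: [615.3, 207.3, 153.8]
tool_rot: [-2.733, 0.342, -1.833]
force: [-6.2, -3.6, 7.4]
width: 18.7
gripper_force: 62.6
14.125 [ 0.23  0.8  -0.92  2.08  1.78  0.59  0.84] 0.003
thick_shim 0.85 [308.8, 179.6] 11297 [613. 167. 124.]
centre [-0.2  0.1] 0.3 top 24.3 n [0.003 0.006 1.   ]
-30 -10.2 10.0
-24 -17.3 10.0
-18 -16.4 10.1
-12 -16.4 14.8
-6 -19.3 19.2
0 -19.9 19.0
6 -17.8 16.3
tab [54.9 -0.1 51.5]
xyz [0.5, 0.6, 0.9] ang [-0.0062, -0.0015, -0.0068] | 14.225 [615.3 207.3 153.8] [ 0.23  0.8  -0.92  2.08  1.78  0.59  0.84]
F [-2.5  1.1 10.2]
```

```bash
python3 -m creep '[{"jaw":0,"xyz":[0,0,-0.5],"angular":[0,0,0]},{"jaw":0,"xyz":[0,0,-1],"angular":[0,0,0]},{"jaw":0,"xyz":[0,0,-1],"angular":[0,0,0]},{"jaw":0,"xyz":[0,0,-30],"angular":[0,0,0]},{"jaw":0,"xyz":[0,0,-80],"angular":[0,0,0]},{"jaw":0,"xyz":[0,0,-85],"angular":[0,0,0]},{"jaw":0,"xyz":[0,0,-85],"angular":[0,0,0]}]'
python3 look.py w8 thick_shim screw_grip; python3 shim.py w8 20 30 0; python3 - <<'E'
from an import *
z=load("w8");P=(cl(z,z[4]["screw_grip0"])-O)@S;w=P[P[:,2]>66];print("wing",np.median(w,0).round(1),cv2.minAreaRect(w[:,:2].astype(np.float32)))
delta(O+64*S[:,2]+[0,0,0],toolR(S,0.55-np.pi))
E
```

```text
clock: 15.1
eef_pos: [576.7, 190.4, 226.7]
tool_rot: [-2.733, 0.343, -1.834]
force: [0.0, -0.7, 0.4]
width: 42.9
gripper_force: 0.0
15.1 [ 0.3   0.62 -0.97  2.13  1.53  0.51  1.01] 0.032
thick_shim 0.97 [269.1, 164.2] 4785 [613. 169. 123.]
thick_shim 0.72 [427.3, 269.8] 2471 [537. 368.  45.]
screw_grip 0.71 [277.1, 138.8] 2878 [588. 150. 157.]
centre [-0.1  0.1] 1.0 top 24.2 n [ 0.002 -0.001 -1.   ]
-30 -10.0 10.1
-24 -13.8 10.1
-18 -14.8 10.2
-12 -16.2 14.7
-6 -19.3 18.3
0 -19.5 18.5
6 -17.0 15.7
tab [55.2 -0.  52.5]
xyz [-0.2, 0.1, 84.0] ang [-0.0037, -0.0019, -0.0081] | 15.25 [576.3 190.6 225.3] [ 0.3   0.62 -0.97  2.13  1.53  0.51  1.01]
F [0.1 0.4 0. ]
wing [-0.7 -1.6 74.8] ((0.007700443267822266, -0.5354290008544922), (45.75648498535156, 16.001178741455078), 58.6535758972168)
xyz [57.8, -0.4, 63.1] ang [-0.0035, -0.0023, -0.1911] | 15.25 [576.3 190.6 225.3] [ 0.3   0.62 -0.97  2.13  1.53  0.51  1.01]
```

View pics/w8.png

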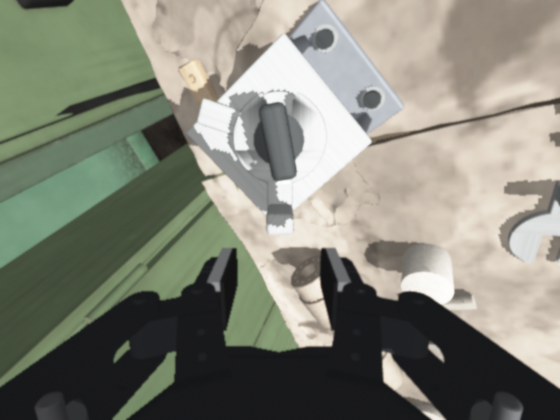

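```bash
python3 -m creep '[{"jaw":0,"xyz":[30,0,0],"angular":[0,0,-0.1]},{"jaw":0,"xyz":[58,-0.5,0],"angular":[0,0,-0.19]},{"jaw":0,"xyz":[58,-0.5,10],"angular":[0,0,-0.19]},{"jaw":0,"xyz":[58,-0.5,40],"angular":[0,0,-0.19]},{"jaw":0,"xyz":[58,-0.5,62],"angular":[0,0,-0.19]},{"jaw":0,"xyz":[58,-0.5,62],"angular":[0,0,-0.19]},{"jaw":0,"xyz":[58,-0.5,62],"angular":[0,0,-0.19]}]'
python3 - <<'E'
from h import *
delta(O+65*S[:,2],toolR(S,0.55-np.pi));print(ctrl.read_state()["force"].round(1))
E
```

```text
clock: 16.12
eef_pos: [590.7, 150.2, 153.4]
tool_rot: [-2.681, 0.263, -1.652]
force: [-0.1, 0.1, -0.7]
width: 42.6
gripper_force: 0.0
xyz [0.6, 0.0, 1.0] ang [-0.0036, -0.0016, -0.0004] | 16.125 [590.7 150.2 153.4] [ 0.35  0.78 -0.93  2.18  1.88  0.54  0.99]
[-0.1  0.1 -0.7]
```

```bash
python3 -m creep '[{"jaw":-1,"xyz":[0.5,0,0],"angular":[0,0,0]},{"jaw":-1,"xyz":[0.5,0,0],"angular":[0,0,0]},{"jaw":-1,"xyz":[0.5,0,0],"angular":[0,0,0]},{"jaw":-1,"xyz":[0.5,0,0],"angular":[0,0,0]}]' && python3 -m creep '[{"jaw":-1,"xyz":[0,0,0],"angular":[0,0,0.15]},{"jaw":-1,"xyz":[0,0,1.5],"angular":[0,0,0.28]},{"jaw":-1,"xyz":[0,0,3],"angular":[0,0,0.41]},{"jaw":-1,"xyz":[0,0,4.7],"angular":[0,0,0.54]},{"jaw":-1,"xyz":[0,0,6.3],"angular":[0,0,0.67]},{"jaw":-1,"xyz":[0,0,6.3],"angular":[0,0,0.67]}]'
python3 - <<'E'
from h import *
s=ctrl.read_state();print("Fn",S.T@s["force"],"tq",S.T@s["torque"],s["width"])
delta(O+65*S[:,2],toolR(S,0.55-np.pi))
E
```

```text
clock: 16.62
eef_pos: [591.1, 149.3, 154.1]
tool_rot: [-2.679, 0.262, -1.652]
force: [-2.7, -2.4, 6.6]
width: 14.8
gripper_force: 59.2
clock: 17.38
eef_pos: [594.3, 150.4, 148.2]
tool_rot: [-2.941, 0.49, -2.335]
force: [-1.2, -2.0, 3.4]
width: 14.7
gripper_force: 62.2
Fn [-1.56530013e-03 -1.35629618e+00  3.86946156e+00] tq [ 0.1713645   0.32251901 -0.4115141 ] 14.726224557509761
xyz [0.3, 0.9, -5.1] ang [-0.0057, -0.0003, -0.6706] | 17.375 [594.3 150.4 148.2] [ 0.42  0.86 -1.07  2.17  1.85  0.67  0.39]
```

Turning smoothly; continue to the stop.

```bash
python3 -m creep '[{"jaw":-1,"xyz":[0,0,1.6],"angular":[0,0,0.13]},{"jaw":-1,"xyz":[0,0,3.2],"angular":[0,0,0.26]},{"jaw":-1,"xyz":[0,0,4.8],"angular":[0,0,0.39]},{"jaw":-1,"xyz":[0,0,5.5],"angular":[0,0,0.52]},{"jaw":-1,"xyz":[0,0,5.5],"angular":[0,0,0.65]},{"jaw":-1,"xyz":[0,0,5.5],"angular":[0,0,0.75]},{"jaw":-1,"xyz":[0,0,5.5],"angular":[0,0,0.8]},{"jaw":-1,"xyz":[0,0,5.5],"angular":[0,0,0.8]}]'
python3 - <<'E'
from h import *
s=ctrl.read_state();print("Fn",S.T@s["force"],"tq",S.T@s["torque"],s["width"])
delta(O+65*S[:,2],toolR(S,0.55-np.pi))
E
```

```text
clock: 18.38
eef_pos: [596.3, 151.2, 144.4]
tool_rot: [2.902, 0.475, 3.045]
force: [-6.8, -6.5, 13.4]
width: 14.8
gripper_force: 64.1
Fn [-0.93222769 -3.26527208 16.05909641] tq [-0.455443    1.03434651  0.60981015] 14.822765321004608
xyz [0.8, 0.4, -9.4] ang [-0.0079, 0.0024, -1.4651] | 18.375 [596.3 151.2 144.4] [ 0.46  0.94 -1.18  2.17  1.84  0.78 -0.36]
```

```bash
python3 -m creep '[{"jaw":-0.35,"xyz":[0,0,-0.5],"angular":[0,0,0]},{"jaw":-0.35,"xyz":[0,0,-1],"angular":[0,0,0]},{"jaw":-0.35,"xyz":[0,0,-1],"angular":[0,0,0]},{"jaw":-0.35,"xyz":[0,0,-30],"angular":[0,0,0]},{"jaw":-0.35,"xyz":[0,0,-80],"angular":[0,0,0]},{"jaw":-0.35,"xyz":[0,0,-110],"angular":[0,0,0]},{"jaw":-0.35,"xyz":[0,0,-110],"angular":[0,0,0]}]'
python3 look.py w9 seat thick_shim screw_grip; python3 shim.py w9 20 28 0; python3 - <<'E'
from an import *
z=load("w9");P=(cl(z,z[4]["screw_grip0"])-O)@S;w=P[P[:,2]>56];print("wing",np.median(w,0).round(1),cv2.minAreaRect(w[:,:2].astype(np.float32)))
E
```

```text
clock: 19.25
eef_pos: [546.0, 130.0, 240.2]
tool_rot: [2.899, 0.476, 3.04]
force: [1.0, 0.8, -0.7]
width: 27.9
gripper_force: 0.0
19.25 [ 0.57  0.64 -1.21  2.22  1.54  0.59 -0.2 ] 0.069
seat 0.65 [273.3, 185.6] 9137 [603. 151.  93.]
thick_shim 0.58 [298.7, 207.9] 3644 [617. 176. 118.]
thick_shim 0.16 [269.6, 187.2] 8938 [602. 151.  92.]
screw_grip 0.92 [280.2, 203.6] 1652 [596. 151. 141.]
screw_grip 0.3 [514.2, 46.5] 1183 [522. 451.  14.]
centre [-0.2  0.1] 0.5 top 24.2 n [-0.001  0.002  1.   ]
-30 0.0 0.1
-24 -0.0 18.8
-18 -4.0 16.8
-12 -16.3 18.1
-6 -19.6 19.7
0 -99.0 15.7
6 -99.0 12.6
tab [ 52.3 -19.2  52. ]
xyz [-16.2, 56.3, 120.2] ang [-0.0041, 0.0009, -1.2881] | 19.45 [545.7 130.2 237.2] [ 0.57  0.65 -1.21  2.22  1.54  0.59 -0.2 ]
F [-0.3  0.1 -1.1]
wing [-2.   0.2 63.7] ((-0.7514629364013672, -0.30774497985839844), (15.91124153137207, 44.94574737548828), 65.95127868652344)
```

View pics/w9.png

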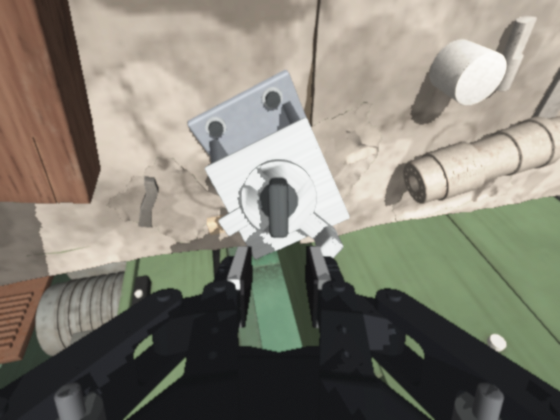

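The screw is turned about 1.99 rad (wing axis at (278,205) in the picture) with its lift near 12 mm. The shim is home, flat, with its slot about 110° from the fitted shim's.

```bash
python3 -c "
from cell import ctrl
print(ctrl.finish_job())"
```

```text
the job is handed in; nothing more can be done
None
```

I handed the job in at about 19.5 s on the clock, with no verdict returned. My last measurements put the thick shim within about 1 mm of its seat and flat, with its slot about 110° from the fitted shim's. The screw was turned to about 1.99 rad with a lift of about 12 mm, and the gripper was clear.

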